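Switch off the wax warmer and park its pot under the drying rack

TASK

Turn the warmer's dial to off (the long mark) first, then lift the pot off the warmer by the grip over its lid and set it down gently on the table, letting go of it. Then take it by its long side handle and put it on the cork pad under the drying rack, centred to within about 2 cm, upright and let go, with the handle sticking out of the rack's open front. Keep the pot level all the way and leave the cup, bottle, tin and the board on the rack where they are.

Things in the scene. Friction and masses are not known exactly. Their poses are not given: they have to be found in the camera images.
- warmer: Grey tabletop warmer, fixed, at the left or right of the table. Origin: on the table under the centre of the pot's place; x points away from its front. Deck: flat box 45 mm high, x -160 to +60, y -60 to +130 mm. On the deck: a wire ring (inner radius 52, 5 mm high) round the pot's place, a dial and a handle rest.
- handle_rest (a point): Middle of the top of the handle rest on the warmer, 101 mm above the table: two upright steel plates, warmer x -159 to -67 mm, inner faces at y = +/-14, outer at +/-20. The pot's side handle lies between them, below their tops, with 6 mm free on each side: no finger fits beside it there.
- dial (a joint): Angle of the warmer's black dial, rad, positive counter-clockwise from above. It clicks into notches at -0.7 (small dot), 0 (OFF, long white mark), 0.7 (middle dot), 1.4 (large dot); starts at 0.7 or 1.4. Passing a ridge takes up to about 0.08 N m; let go, it snaps to the notch on its side of the ridge, about halfway.
- dial_grip (a point): Point on the dial's vertical axis, 69 mm above the table (24 above the deck), at warmer x -90, y +85 mm. Skirt radius 23, 8 mm high; on it a bar grip 42 long, 12 wide, from 8 to 35 mm above the deck. At dial = 0 the bar lies along the warmer's x axis, its end with the white line pointing to -x and the off mark.
- pot: Aluminium pot, 0.22 to 0.42 kg, loose; fixed lid. Origin: centre of underside, z up. Body radius 45, lid radius 47, lid top at 70 mm; a rigid bail along y (98 mm wide) with a black grip over the lid; a straight black side handle to -x, 16 wide (y), z 38 to 52, end at x = -157 mm. Starts on the warmer (underside 45 mm up), side handle in the handle rest along the warmer's x axis.
- pot_bail (a point): Centre of the bail's black grip, 100 mm above the pot's underside on its axis: a bar 50 long (pot y), 14 wide (x), 14 high.
- pot_side (a point): Point on the side handle for gripping, pot frame (-125, 0, 45) mm.
- rack: Steel wire drying rack, fixed, a round cork pad under it. Origin: on the table under the pad's centre; its open front faces its -x. Four rods along y (radius 4, x = -55, -20, 15, 50, 154 mm up: 150 mm free below), side rails at y = +/-100, posts (radius 4) at x = 20 and 50, y = +/-100 mm. On the side that the warmer does not take; the table between them is clear.
- rack_front (a point): Middle of the rack's front rod, 154 mm above the table, 55 mm in front of the pad's centre. The gripper does not fit under or between the rods; the pot with its bail (107 mm tall) fits under them on the pad.
- rack_pad (a point): Centre of the cork pad's top, 12 mm above the table. Pad radius 55 mm.
- roof_board: Grey board 40 x 150 x 10 mm lying on top of the rack, over its back part. Origin under its centre.
- water_cup: Small clear cup, radius 24, 60 mm high, standing on the warmer's deck at its back, about x +30, y +97 mm.
- glue_bottle: White bottle, radius 22, 110 mm high, close behind the rack.
- paint_tin: Tin, radius 40, 90 mm high, at the back of the clear middle of the table.

How it is judged:
By the outcome, as a careful person would: the job done as asked, in the order asked, and still so for the second after the job is handed in, with the robot touching nothing.
It also fails if it takes over 72 s, if anything falls off the work surface, if the arm or the gripper's body presses on something with over 40 N, if the wrist force passes 120 N, or if a joint passes its speed limit or range.

ROBOT

A 7-joint arm with a two-finger parallel gripper is mounted at the origin on the work surface. World frame = base frame: x ahead of the robot, y to its left, z up, the work surface at z = 0. Lengths are in mm, angles in degrees, forces in N, time in s.
With the tool pointing down it reaches from about 425 to 950 mm from the base axis. Payload 4.7 kg.
Tool frame: the origin (TCP) lies midway between the tips of the shut fingers; the grasp point (between the pads) lies manip.pinch_z behind it (manip.pinch_z is the distance from the TCP to the grasp point, in mm); z points along the fingers, y is the line along which they close (so a half turn about z gives the same grasp; the last joint's range is limited). The gripper opens to 85 mm and grips with 20 to 120 N. Pads are 22 mm wide; open, the fingers measure 114 mm over their backs; the gripper's body (76 mm by 85 mm) begins 54 mm behind the grasp point. The pads swing forward as they close: fully open they stand 13 mm farther back than shut.
Start: joints at [-69.036, 26.849, -2.785, 87.806, 1.381, 65.374, -4.715], TCP at [259.583, 623.109, 231.335] pointing down, gripper open.
Joint ranges: [-148.3, 148.3], [-19.14, 114.17], [-79.39, 73.82], [5.75, 140.21], [-59.74, 239.74], [12.07, 113.84], [-152.46, 152.46]. Speed limits (degrees/s): [147.25, 147.25, 180, 180, 180, 180, 180].

INTERFACE

Orientations are given as a 3x3 rotation matrix whose columns are the frame's x, y, z axes.
In Python, from bench import manip gives the robot as it stands. Calls block until the motion is done:
- manip.move_ptp(position, orientation): joint-space move of the TCP to a pose.
- manip.move_linear(position, ori=None, rate=150): straight line of the TCP; ori=None keeps the orientation; rate is the mean speed in mm/s.
- manip.move_j(angles): joint-space move.
- manip.set_gripper(opening, force=None): finger opening in mm; force is the grip in N (None keeps the last); returns when the fingers have stopped.
- manip.hold(seconds).
- manip.solve_ik(position, orientation): joint angles nearest the present ones, or None.
- manip.grab_frame(name): name is "side" or "top"; returns a dict with "pixels" (480x640x3 uint8, red, green, blue), "vfov" (degrees; the focal length in pixels is half the picture's height over the tangent of half this angle, whatever the lens; pixels are square), "cx", "cy" (the principal point, pixels), "rvec" (rotation vector, rad) and "tvec" (3), from world to camera coordinates, as OpenCV has them. Camera axes: x right, y down, z forward; pixel columns grow to the right and rows downward; lengths in mm; the calibration is good to about 2 mm. A picture is of the moment at which its call begins. There is no depth.
A pose or a line that the arm cannot do raises manip.MotionError and nothing moves.
- manip.hand_in(): hands the job in; it is judged then, once.
Readings, each from a call of its own:
- manip.get_time(): time.
- manip.get_joints(): joint angles.
- manip.get_joint_vel(): joint speeds.
- manip.get_joint_torque(): joint torques, N m.
- manip.get_eef_pos(): TCP position.
- manip.get_orientation(): TCP orientation.
- manip.get_wrist_force(): force on the tool from outside, world axes, zero at the start.
- manip.get_torque(): the same for the moment, N m.
- manip.get_grip_width(): finger opening in mm.
- manip.get_grip_force(): force on a finger pad.
Only numpy, scipy, OpenCV 4.12 (cv2) and the standard library are available. Lean on these libraries where they do the work, as an engineer would, in place of code of your own. Each camera call takes 0.05 s, during which the arm holds its last target. There are 200 camera calls.

## Working session

There is one attempt and no reset: what is moved stays moved. The work goes in short steps, each a Python script; the robot and the scene stay as the last script left them, time stands still between calls to the robot, and variables do not carry over. Pictures are saved under pics/ and viewed, at most 10 in all, crops included, and the job is handed in when it is done.

```bash
mkdir -p pics; ls; cat > h.py <<'E'
import numpy as np, cv2
from bench import manip
def cam(name):
    f=manip.grab_frame(name); R,_=cv2.Rodrigues(np.array(f["rvec"],float)); t=np.array(f["tvec"],float).ravel()
    h,w=f["pixels"].shape[:2]; fl=h/2/np.tan(np.radians(f["vfov"]/2))
    return dict(im=cv2.cvtColor(f["pixels"],cv2.COLOR_RGB2BGR),R=R,t=t,f=fl,cx=f["cx"],cy=f["cy"],C=-R.T@t)
def ray(c,u,v):
    d=c["R"].T@np.array([(u-c["cx"])/c["f"],(v-c["cy"])/c["f"],1]); return d/np.linalg.norm(d)
def onz(c,u,v,z):
    d=ray(c,u,v); return c["C"]+d*(z-c["C"][2])/d[2]
def proj(c,p):
    q=c["R"]@np.array(p,float)+c["t"]; return q[:2]/q[2]*c["f"]+[c["cx"],c["cy"]]
def tri(c1,p1,c2,p2):
    A=[];b=[]
    for c,p in((c1,p1),(c2,p2)):
        d=ray(c,*p);P=np.eye(3)-np.outer(d,d);A.append(P);b.append(P@c["C"])
    x=np.linalg.lstsq(np.vstack(A),np.hstack(b),rcond=None)[0]
    return x
E
python3 - <<'E'
from h import *
for n in("side","top"):
    c=cam(n); cv2.imwrite(f"pics/{n}0.png",c["im"]); print(n,c["C"].round(),c["f"],c["R"].round(2).tolist())
print(manip.pinch_z,manip.get_time(),np.round(manip.get_orientation(),3).tolist())
E
```

```text
pics
side [403. 867. 668.] 577.3074495417245 [[-0.98, -0.22, -0.0], [-0.11, 0.52, -0.84], [0.18, -0.82, -0.54]]
top [ 448.   28. 1191.] 467.22711523461726 [[0.01, -1.0, 0.01], [-0.99, -0.01, -0.13], [0.13, -0.01, -0.99]]
18.700000000000003 0.1 [[-0.923, 0.385, -0.001], [0.385, 0.923, -0.002], [-0.0, -0.002, -1.0]]
```

View pics/side0.png

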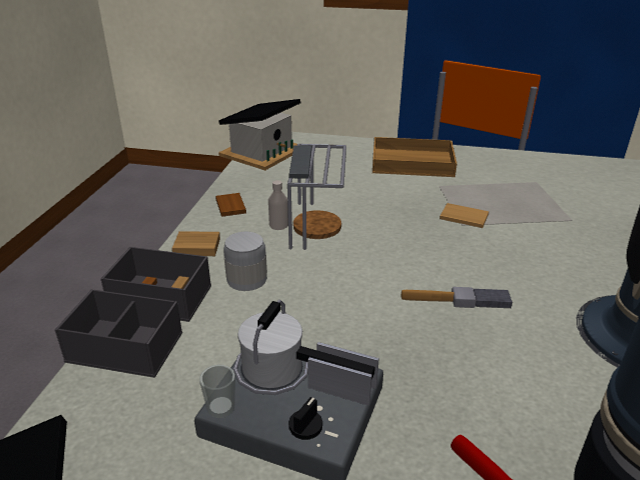

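View pics/top0.png

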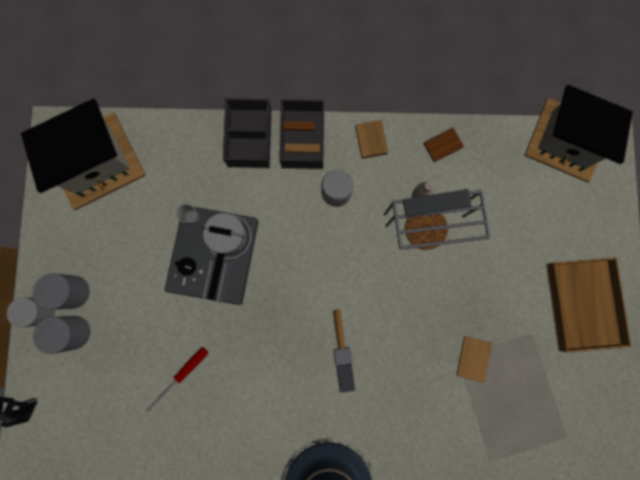

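The side view shows the pot's bail grip near (270,316), dial (306,422), side handle (335,360) and cork pad (318,224). The top view shows the grip at (220,231), dial (187,266), handle to (214,298), pad (426,230) and rack front rod about (445,242). I'll zoom in for detail.

```bash
python3 - <<'E'
import cv2,numpy as np
t=cv2.imread("pics/top0.png");s=cv2.imread("pics/side0.png")
def z(im,u,v,w,h): return cv2.resize(im[v:v+h,u:u+w],(400,300),interpolation=cv2.INTER_CUBIC)
o=np.vstack([np.hstack([z(t,150,200,140,105),z(s,190,290,200,150)]),np.hstack([z(t,375,170,140,105),z(s,240,130,160,120)])])
o=cv2.convertScaleAbs(o,alpha=1.4,beta=15)
cv2.imwrite("pics/z1.png",o)
E
```

```text
(no output)
```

View pics/z1.png

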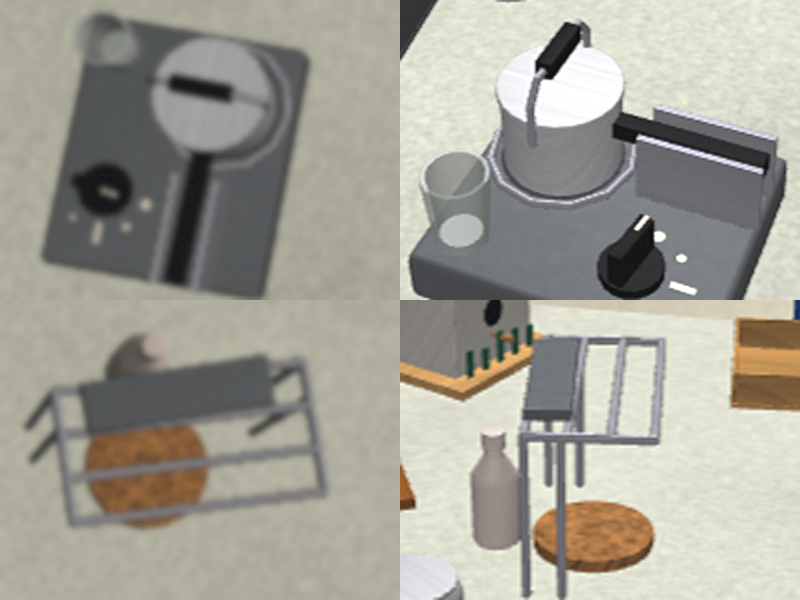

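Crop of the top view (×0.35): the dial's white end points to the large dot, so dial is at 1.4. Deck corners are about (308,55), (265,298), (43,260); rack front rod runs (73,523)–(325,493). Now the numbers.

```bash
cat > m.py <<'E'
from h import *
T=cam("top");S=cam("side")
def blobs(c,m,roi,amin=15):
    u0,v0,u1,v1=roi; k=np.zeros_like(m);k[v0:v1,u0:u1]=m[v0:v1,u0:u1]
    n,l,st,ce=cv2.connectedComponentsWithStats(k)
    for i in range(1,n):
        if st[i,4]>=amin:
            p=np.argwhere(l==i)[:,::-1].astype(np.float32); r=cv2.minAreaRect(p)
            d,_=np.linalg.eigh(np.cov(p.T)); 
            print(st[i,4],ce[i].round(1),"box",st[i,:4],"rect",cv2.boxPoints(r).round(1).tolist())
for n,c,roi,rp in(("T",T,(160,200,262,310),(380,200,470,260)),("S",S,(195,295,390,475),(280,200,360,250))):
    v=c["im"].max(2).astype(np.uint8); print(n,"black"); blobs(c,(v<38).astype(np.uint8),roi)
    h=cv2.cvtColor(c["im"],cv2.COLOR_BGR2HSV); m=((h[...,1]>110)&(h[...,0]<25)).astype(np.uint8)
    print("cork"); blobs(c,m,rp,30)
    k=np.zeros_like(m);k[rp[1]:rp[3],rp[0]:rp[2]]=m[rp[1]:rp[3],rp[0]:rp[2]]
    q=cv2.convexHull(np.argwhere(k)[:,::-1].astype(np.int32)); print("ell",cv2.fitEllipse(q), [cv2.boundingRect(q)])
E
python3 m.py
python3 - <<'E'
from h import *
T=cam("top");S=cam("side")
def tp(x,y,o=(150,200)): return (o[0]+x*.35-.3,o[1]+y*.35-.3)
print("deck",[onz(T,*tp(*p),45).round().tolist() for p in((308,55),(265,298),(43,260),(85,15))])
print("rod z154",[onz(T,*tp(*p,(375,170)),154).round().tolist() for p in((73,523-300),(325,193),(305,62),(55,92))])
E
```

```text
T black
104 [219.8 230.4] box [209 227  22   8] rect [[208.6999969482422, 230.6999969482422], [209.60000610351562, 225.89999389648438], [230.60000610351562, 230.10000610351562], [229.60000610351562, 234.89999389648438]]
381 [215.5 275.9] box [207 253  19  47] rect [[205.8000030517578, 297.6000061035156], [216.39999389648438, 252.0], [225.0, 254.0], [214.39999389648438, 299.6000061035156]]
307 [185.7 265.7] box [174 257  23  19] rect [[173.1999969482422, 261.3999938964844], [190.8000030517578, 252.60000610351562], [199.60000610351562, 270.20001220703125], [182.0, 279.0]]
cork
418 [425.  221.2] box [406 214  40  15] rect [[404.8999938964844, 217.6999969482422], [444.1000061035156, 213.3000030517578], [445.3999938964844, 224.3000030517578], [406.1000061035156, 228.6999969482422]]
416 [427.1 236.1] box [407 229  40  15] rect [[406.70001220703125, 233.3000030517578], [445.8999938964844, 228.39999389648438], [447.29998779296875, 239.5], [408.0, 244.39999389648438]]
ell ((425.9526062011719, 228.73936462402344), (39.24357223510742, 40.96524429321289), 91.58869171142578) [(406, 214, 41, 35)]

[... 646 characters left out ...]
.20001220703125, 474.8999938964844]]
926 [305.8 421.8] box [289 397  33  43] rect [[282.5, 424.5], [311.5, 395.5], [334.0, 418.0], [305.0, 447.0]]
cork
846 [321.6 224.2] box [306 211  35  28] rect [[306.0, 211.0], [340.0, 211.0], [340.0, 238.0], [306.0, 238.0]]
147 [298.3 224. ] box [294 214   9  21] rect [[294.0, 214.0], [302.0, 214.0], [302.0, 234.0], [294.0, 234.0]]
ell ((316.99884033203125, 224.11647033691406), (28.262657165527344, 48.503868103027344), 90.39990997314453) [(294, 211, 47, 28)]
deck [[647.0, 186.0, 45.0], [437.0, 216.0, 45.0], [466.0, 406.0, 45.0], [679.0, 382.0, 45.0]]
rod z154 [[567.0, -150.0, 154.0], [594.0, -348.0, 154.0], [699.0, -336.0, 154.0], [672.0, -136.0, 154.0]]
```

```bash
python3 - <<'E'
from h import *
T=cam("top");S=cam("side")
P=lambda *a:tri(*a).round(1).tolist()
print("grip",P(T,(219.8,230.4),S,(269.1,314.5)), "ends",P(T,(209.2,228.4),S,(260.3,326.5)),P(T,(230.2,232.4),S,(278,302.5)))
# handle far end top centre, near end
print("handle end",P(T,(210.3,298.3),S,(374,371)),"near",P(T,(220.6,253.2),S,(297,352)))
a=onz(T,210.1,298.4,97);b=onz(T,220.7,253,97);print(a.round(),b.round(),np.degrees(np.arctan2(*(b-a)[1::-1])))
a=onz(T,209.2,228.4,149);b=onz(T,230.2,232.4,149);print("grip",a.round(),b.round(),(a+b)/2,np.degrees(np.arctan2(*(a-b)[1::-1]))-90)
print("rod",P(T,(400.3,247.8),S,(343.2,185.8)),P(T,(488.5,237),S,(345.2,146.5)))
print("pad",P(T,(426,228.5),S,(317,223)),onz(T,426,228.5,12),onz(S,317,223,12))
print("padsidebox", onz(S,317,238.5,0))
print("dial",onz(T,186.2,265.5,75),onz(S,305.5,424,52), P(T,(186.5,265.5),S,(305.5,420)))
# predicted dial, marks
for yaw in(-8,-10,-12):
    y=np.radians(yaw);R=np.array([[np.cos(y),-np.sin(y)],[np.sin(y),np.cos(y)]])
    print(yaw,R@[-90,85])
# pot lid
for n,c,z in(("T",T,115),("S",S,115)):
    h=cv2.cvtColor(c["im"],cv2.COLOR_BGR2HSV)
    print(n)
E
```

```text
grip [600.7, 256.4, 146.0] ends [605.8, 281.2, 143.5] [595.0, 231.8, 149.9]
handle end [446.7, 283.0, 94.4] near [556.6, 264.7, 90.5]
[449. 283.  97.] [555. 263.  97.] -10.736851953293995
grip [605. 280. 149.] [597. 232. 149.] [601.05543101 256.10390593 149.        ] -9.989559855520724
rod [565.3, -149.9, 154.4] [593.8, -348.8, 153.5]
pad [634.9, -241.2, 8.4] [ 634.15412758 -240.40725492   12.        ] [ 633.90075406 -235.14624722   12.        ]
padsidebox [ 624.12707383 -189.167318      0.        ]
dial [526.07767468 348.47338065  75.        ] [524.40015822 357.37046669  52.        ] [526.4, 353.3, 55.0]
-8 [-77.29441261  96.69836493]
-10 [-73.87260267  99.336995  ]
-12 [-70.36079035 101.85459824]
T
S
```

```bash
cat >> h.py <<'E'
def down(a):
    a=np.radians(a);c,s=np.cos(a),np.sin(a); return np.array([[c,s,0],[s,-c,0],[0,0,-1.]])
W=np.array([600.8,256.3]);WY=-9.5;DIAL=np.array([526.,354.5]);PAD=np.array([634.3,-241.3]);RY=7.9
def rot(y): y=np.radians(y);return np.array([[np.cos(y),-np.sin(y)],[np.sin(y),np.cos(y)]])
E
python3 - <<'E'
from h import *
T=cam("top");print("spat",[onz(T,*p,15).round() for p in((339,310),(341,348),(346,390))],"block",onz(T,474,340,20).round(),onz(T,459,375,20).round())
def t(n,p,a):
    q=manip.solve_ik(np.array(p,float),down(a)); print(n,a,None if q is None else np.round(q).tolist())
for a in(70.7,-9.5,-109.3,170.5): t("dial",[*DIAL,56],a)
for a in(80.5,-99.5): t("bail",[*W,128],a); t("bailhi",[*W,200],a)
for a in(98,-82): t("set",[560,-70,83],a)
for a in(8,188,-172): t("side",[441,-86.5,26],a); t("fin",[*(PAD+rot(RY)@[-120,0]),38],a); t("pre",[*(PAD+rot(RY)@[-240,0]),50],a)
E
```

```text
spat [array([425., -20.,  15.]), array([332., -26.,  15.]), array([232., -39.,  15.])] block [ 356. -354.   20.] [ 272. -315.   20.]
dial 70.7 [-50.0, 35.0, 17.0, 103.0, -14.0, 44.0, -45.0]
dial -9.5 [-61.0, 38.0, 33.0, 104.0, -27.0, 47.0, -114.0]
dial -109.3 [-25.0, 35.0, -18.0, 101.0, 14.0, 46.0, 111.0]
dial 170.5 [-37.0, 34.0, -1.0, 102.0, 1.0, 44.0, 42.0]
bail 80.5 [-41.0, 31.0, 20.0, 98.0, -13.0, 53.0, -25.0]
bailhi 80.5 [-42.0, 27.0, 21.0, 94.0, -11.0, 61.0, -27.0]
bail -99.5 [-15.0, 31.0, -16.0, 96.0, 10.0, 54.0, 135.0]
bailhi -99.5 [-16.0, 27.0, -15.0, 92.0, 8.0, 61.0, 137.0]
set 98 [-18.0, 29.0, 28.0, 112.0, -19.0, 44.0, 29.0]
set -82 [-41.0, 43.0, 64.0, 113.0, -48.0, 55.0, -125.0]
side 8 [-29.0, 31.0, 44.0, 129.0, -40.0, 34.0, -36.0]
fin 8 [-18.0, 46.0, 59.0, 113.0, -51.0, 52.0, -13.0]
pre 8 [-10.0, 33.0, 52.0, 125.0, -41.0, 41.0, -11.0]
side 188 [-6.0, 25.0, 14.0, 128.0, -12.0, 28.0, 116.0]
fin 188 [4.0, 33.0, 24.0, 112.0, -21.0, 39.0, 139.0]
pre 188 [50.0, 26.0, -25.0, 122.0, 18.0, 36.0, 111.0]
side -172 [-6.0, 25.0, 14.0, 128.0, -12.0, 28.0, 116.0]
fin -172 [4.0, 33.0, 24.0, 112.0, -21.0, 39.0, 139.0]
pre -172 [50.0, 26.0, -25.0, 122.0, 18.0, 36.0, 111.0]
```

Dial next, taking the bar grasp at -109.3° and turning it clockwise to 170.5°.

```bash
python3 - <<'E'
from h import *
manip.move_ptp([*DIAL,170],down(-109.3))
manip.set_gripper(50,30)
manip.move_linear([*DIAL,57],rate=120)
print(manip.get_wrist_force())
manip.set_gripper(5,40)
print("w",manip.get_grip_width(),manip.get_wrist_force(),manip.get_eef_pos(),manip.get_time())
if 8<manip.get_grip_width()<20:
    for k in range(1,7):
        manip.move_ptp([*DIAL,57],down(-109.3-80.2*k/6))
        print(np.round(manip.get_torque(),2),np.round(manip.get_wrist_force(),1),round(manip.get_grip_width(),1))
    manip.set_gripper(45); manip.move_linear([*DIAL,180],rate=200)
print(manip.get_time())
T=cam("top");S=cam("side")
z=lambda im,u,v,w,h: cv2.resize(im[v:v+h,u:u+w],(400,300),interpolation=cv2.INTER_CUBIC)
cv2.imwrite("pics/d1.png",cv2.convertScaleAbs(np.hstack([z(T["im"],150,200,140,105),z(S["im"],190,310,200,150)]),alpha=1.4,beta=15))
E
```

```text
[-0.23041965 -0.36041309 -0.61938707]
w 11.32129884012326 [0.07060129 0.26668692 3.8529444 ] [526.25150643 354.70713713  57.73728948] 4.225
[-0.27  0.19  0.07] [-0.3  0.1  5. ] 10.8
[-0.28  0.16 -0.04] [-0.4 -1.   6.1] 10.7
[-0.27  0.09 -0.04] [-0.2 -1.6  5.7] 11.4
[-0.38  0.13  0.01] [-0.2 -2.3  6.2] 11.2
[-0.34  0.12 -0.08] [-0.8 -2.5  6.1] 11.1
[-0.35  0.1  -0.05] [-1.  -1.6  6.6] 11.2
7.225
```

View pics/d1.png

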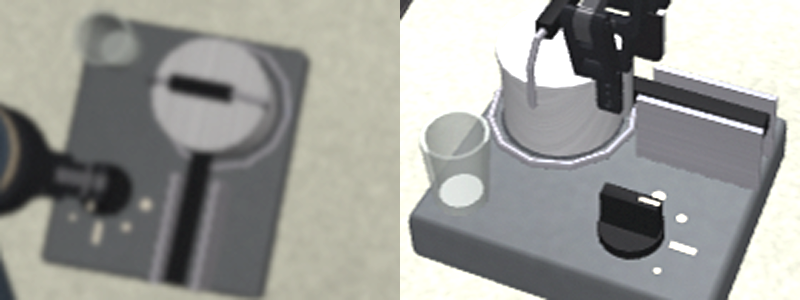

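The dial's bar now points at the long OFF mark: white end at (648,200) in the right panel, with the same direction as mark (683,248) from the skirt's centre. Lifting the pot next.

```bash
python3 - <<'E'
from h import *
S=cam("side")
manip.move_ptp([*W,205],down(80.5))
manip.move_linear([*W,127],rate=120)
f0=manip.get_wrist_force(); print(f0)
manip.set_gripper(5,70)
print("w",manip.get_grip_width(),manip.get_eef_pos(),np.round(manip.get_wrist_force(),1))
manip.move_linear([*W,190],rate=70)
print(manip.get_grip_width(),np.round(manip.get_wrist_force(),1),np.round(manip.get_torque(),2))
manip.move_linear([*W,225],rate=100)
for k in(.5,1): 
    p=W+(np.array([560,-70])-W)*k
    manip.move_linear([*p,225-k*90],ori=down(80.5+17.4*k),rate=150)
manip.hold(.3);fz=manip.get_wrist_force()[2]
manip.move_linear([560,-70,88],rate=50)
for z in np.arange(87,79,-1):
    manip.move_linear([560,-70,z],rate=15); d=manip.get_wrist_force()[2]-fz
    print(z,round(d,1))
    if d>1.5: break
cv2.imwrite("pics/set.png",np.hstack([cam("side")["im"][100:400,100:500],cam("top")["im"][120:420,200:600]]))
print(manip.get_time(),manip.get_eef_pos())
E
```

```text
[-0.21891512 -0.36185345  0.00864363]
w 12.63230564808844 [601.38250077 256.57742748 128.08875113] [-0.9 -0.6  4. ]
12.441501873309788 [ 1.2  0.  -4.2] [-0.05 -0.01 -0.  ]
87 -0.7
86 0.5
85 0.5
84 -0.3
83 1.0
82 9.5
16.775 [560.19961375 -70.17510572  83.07478999]
```

View pics/set.png

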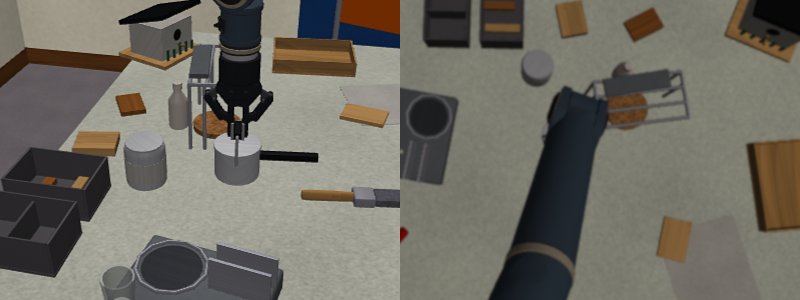

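The pot stands on the table, upright, with the handle to the right in the side view (end at (318,157)), and contact force was felt. Releasing it and re-measuring the handle.

```bash
python3 - <<'E'
from h import *
manip.set_gripper(45); manip.move_linear([560,-70,190],rate=150)
manip.move_ptp([430,-260,220],down(7.9))
T=cam("top");S=cam("side")
out=[]
for c,r in((T,None),(S,None)):
    # expected centre of visible handle & local window
    a=proj(c,[455,-85,50]);b=proj(c,[560,-70,100]);u0,u1=sorted((a[0],b[0]));v0,v1=sorted((a[1],b[1]))
    x0,y0,x1,y1=int(u0-45),int(v0-35),int(u1+45),int(v1+45); print((x0,y0,x1,y1))
    m=(c["im"].max(2)<42).astype(np.uint8);k=np.zeros_like(m);k[y0:y1,x0:x1]=m[y0:y1,x0:x1]
    n,l,st,ce=cv2.connectedComponentsWithStats(k)
    for i in range(1,n):
        if st[i,4]>20: print(st[i],ce[i].round(1),cv2.boxPoints(cv2.minAreaRect(np.argwhere(l==i)[:,::-1].astype(np.float32))).round(1).tolist())
z=lambda c,p,w,h:(lambda q:cv2.resize(c["im"][q[1]-h//2:q[1]+h//2,q[0]-w//2:q[0]+w//2],(400,300),interpolation=cv2.INTER_CUBIC))(proj(c,p).astype(int))
cv2.imwrite("pics/hd.png",cv2.convertScaleAbs(np.hstack([z(T,[500,-80,50],160,120),z(S,[500,-80,50],160,120)]),alpha=1.4,beta=15))
print(manip.get_time())
E
```

```text
(317, 217, 411, 343)
[353 250  20   6  87] [362.7 252.7] [[352.6000061035156, 251.60000610351562], [371.79998779296875, 249.5], [372.29998779296875, 253.89999389648438], [353.1000061035156, 256.0]]
[361 275  10  44 213] [365.8 296.4] [[360.70001220703125, 275.0], [365.3999938964844, 274.3999938964844], [371.1000061035156, 317.8999938964844], [366.29998779296875, 318.5]]
(292, 194, 435, 298)
[334 221   8  18 104] [337.3 228.8] [[333.5, 238.0], [334.6000061035156, 220.60000610351562], [341.1000061035156, 221.10000610351562], [339.8999938964844, 238.39999389648438]]
[360 251  58  11 526] [388.5 256. ] [[359.70001220703125, 259.20001220703125], [360.1000061035156, 250.10000610351562], [417.3999938964844, 252.6999969482422], [417.0, 261.79998779296875]]
19.15
```

View pics/hd.png

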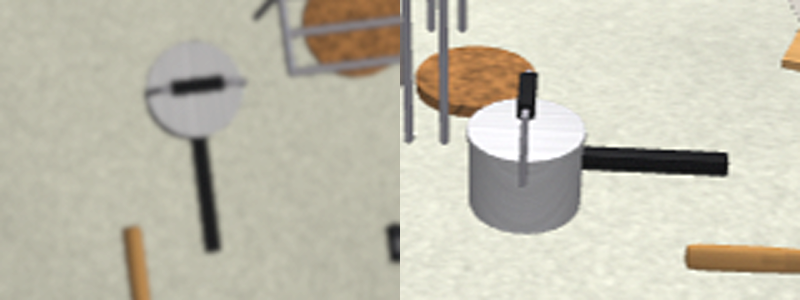

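The pot stands upright and let go; its handle runs in the left panel from (200,140) to (213,250). Now the side-handle grasp.

```bash
python3 - <<'E'
from h import *
T=cam("top");S=cam("side")
g=tri(T,(362.7,252.7),S,(337.3,228.8)); hc=tri(T,(365.8,296.4),S,(388.5,256))
e=tri(T,(368.7,318.2),S,(417.2,256)); print("grip",g,"handle",hc,"end",e)
a=onz(T,368.7,318.2,52);b=onz(T,363,274.7,52);yaw=np.degrees(np.arctan2(*(b-a)[1::-1]));y2=np.degrees(np.arctan2(*(g-a)[1::-1]))
print(a,b,yaw,y2)
# bail grip centre gives the pot's axis; the closing pads gave yaw 7.9
Y=7.9; pot=np.array([560.2,-70.2])
p=pot+rot(Y)@[-120,0]; print("p",p)
off=(rot(-Y)@(a[:2]-pot)); print("handle end in pot frame",off)
if abs(off[1])>6 or abs(hc[2]-45)>6: raise SystemExit("check")
manip.set_gripper(38)
manip.move_ptp([*p,110],down(Y)); manip.move_linear([*p,26.5],rate=100)
print(manip.get_wrist_force()); manip.set_gripper(5,120)
print("w",manip.get_grip_width(),manip.get_eef_pos(),manip.get_wrist_force())
manip.move_linear([*p,36],rate=20)
manip.hold(.2);print(manip.get_wrist_force(),manip.get_torque(),manip.get_grip_width(),manip.get_time())
S=cam("side");q=proj(S,[500,-80,50]).astype(int)
cv2.imwrite("pics/lift.png",cv2.resize(S["im"][q[1]-75:q[1]+75,q[0]-100:q[0]+100],(800,600),interpolation=cv2.INTER_CUBIC)); print(q)
E
```

```text
grip [559.97470774 -70.43358768 102.12600694] handle [459.22370757 -83.48657178  45.45333814] end [405.73948127 -90.36950515  48.63976356]
[407.01242133 -89.985193    52.        ] [511.52753319 -75.87873704  52.        ] 7.686787281071588 7.28403650740698
p [441.33886441 -86.69334552]
handle end in pot frame [-154.45311319    1.45737631]
[-0.56262435 -0.23429887 -0.91983236]
w 13.88732225645062 [441.73365096 -86.82315912  27.00723057] [-1.81667756 -1.05085218  4.26730684]
[ 0.55581906 -0.25502346 -3.54198105] [-0.01919865  0.43337112  0.0055016 ] 13.671726141233094 22.4667
[367 252]
```

View pics/lift.png

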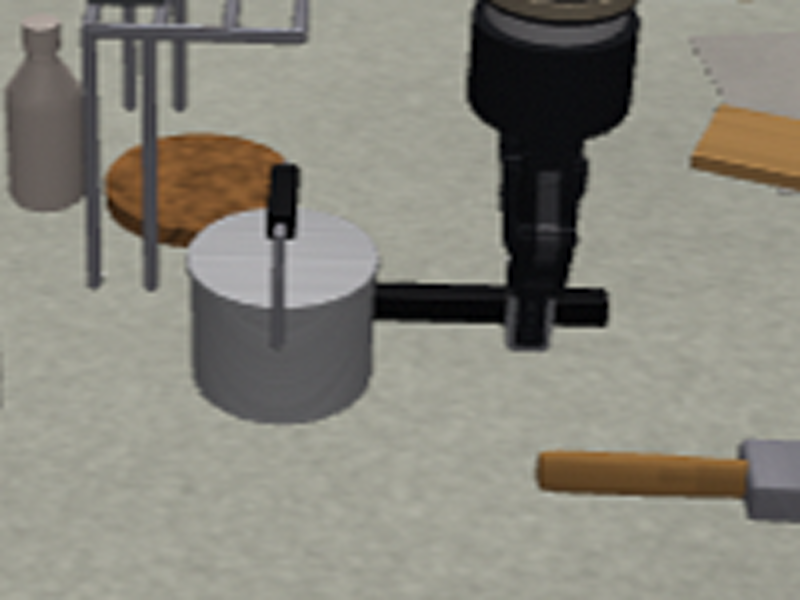

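The pot hangs nearly level (handle slope changed by about 1°), clear of the table. I'll carry it under the rack from the front.

```bash
python3 - <<'E'
from h import *
p=np.array([441.3,-86.7]);Y=RY
R=lambda d:PAD+rot(Y)@[d-119.6,0]
manip.move_linear([*p,51],rate=50)
manip.move_linear([*R(-115),51],ori=down(Y),rate=100)
print(manip.get_torque(),manip.get_grip_width())
manip.move_linear([*R(0),51],rate=70)
manip.hold(.3);f0=manip.get_wrist_force()
for z in np.arange(49,34,-1):
    manip.move_linear([*R(0),z],rate=15); d=manip.get_wrist_force()-f0
    print(z,np.round(d[2],1),end=' ')
    if d[2]>2.5: break
print(manip.get_time(),manip.get_eef_pos(),manip.get_torque())
S=cam("side");q=[330,200]
T=cam("top")
a=cv2.resize(S["im"][q[1]-75:q[1]+75,q[0]-100:q[0]+100],(400,300),interpolation=cv2.INTER_CUBIC)
b=cv2.resize(T["im"][180:300,350:510],(400,300),interpolation=cv2.INTER_CUBIC)
cv2.imwrite("pics/pl.png",cv2.convertScaleAbs(np.hstack([a,b]),alpha=1.3,beta=10))
E
```

```text
[-0.05530565  0.36131063  0.02213102] 13.982515425736478
49 -1.5 48 -1.2 47 -0.7 46 -1.1 45 -1.8 44 0.1 43 -0.5 42 -0.3 41 0.4 40 1.7 39 4.9 29.9 [ 515.88149131 -258.0043793    39.39961245] [0.09754459 0.43840922 0.04269083]
```

View pics/pl.png

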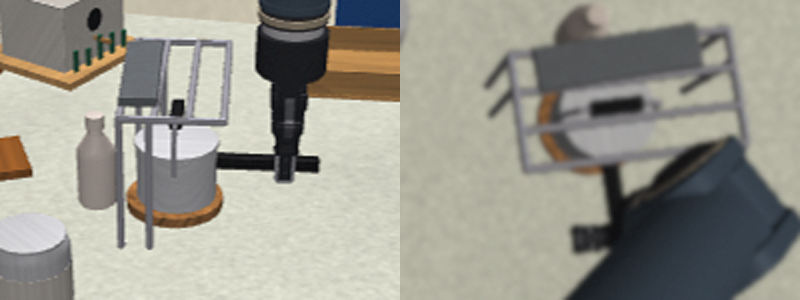

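Contact is felt on the pad at the expected height; the pot sits under the rods with the handle out of the front. Releasing, backing off and checking.

```bash
python3 - <<'E'
from h import *
manip.set_gripper(36); p=manip.get_eef_pos()
manip.move_linear([p[0],p[1],120],rate=100)
manip.move_linear([p[0]-60,p[1]+20,230],rate=150)
manip.move_ptp([450,100,260],down(20)); manip.hold(.5)
T=cam("top");S=cam("side")
q=[330,200]
a=cv2.resize(S["im"][q[1]-75:q[1]+75,q[0]-100:q[0]+100],(400,300),interpolation=cv2.INTER_CUBIC)
b=cv2.resize(T["im"][180:300,350:510],(400,300),interpolation=cv2.INTER_CUBIC)
cv2.imwrite("pics/end.png",cv2.convertScaleAbs(np.hstack([a,b]),alpha=1.3,beta=10))
for c,(x0,y0,x1,y1) in((T,(400,200,460,300)),(S,(290,150,400,240))):
    m=(c["im"].max(2)<42).astype(np.uint8);k=np.zeros_like(m);k[y0:y1,x0:x1]=m[y0:y1,x0:x1]
    n,l,st,ce=cv2.connectedComponentsWithStats(k)
    for i in range(1,n):
        if st[i,4]>12: print(st[i],ce[i].round(1))
for n,d in(("pot",[*PAD,112]),("end",[*(PAD+rot(RY)@[-157,0]),60])): print(n,proj(T,d),proj(S,d))
print(manip.get_time())
E
```

```text
[426 219  21   7 104] [436.4 222.2]
[431 246  12  43 241] [436.6 266.8]
[379 150  21  59 874] [391.1 174. ]
[315 175   7   8  46] [318.5 178.6]
[338 201  51  10 393] [363.4 205.8]
pot [435.98995714 221.936438  ] [317.57620778 181.74880721]
end [440.64208197 289.20937848] [388.65417304 205.47538274]
34.1833
```

View pics/end.png

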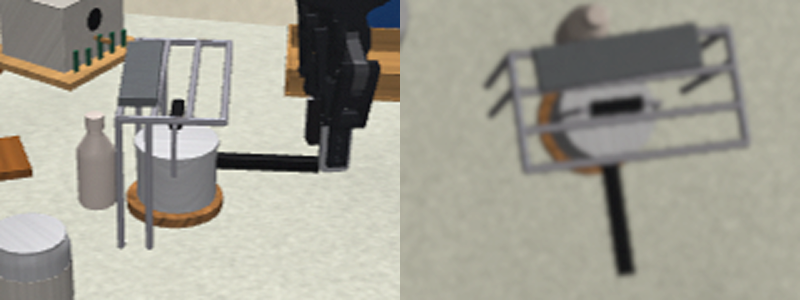

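The final picture shows the pot level on the pad and released. Its bail grip is at (436.4,222.2) against the predicted (436.0,221.9), with the handle out of the front and the board and bottle unmoved.

```bash
python3 -c "
from bench import manip
print(manip.hand_in())"
```

```text
the job is handed in; nothing more can be done
None
```

The job is done and handed in at about 34 s of robot time: the dial is at OFF, the pot was set down on the table by its bail, and it now stands upright and released on the cork pad, within about 1–2 mm of centre by the cameras, with its handle out of the rack's open front.

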